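# Seat the reagent cartridges in running order

### The arm

A 6-joint arm with a two-finger parallel gripper is mounted at the origin on the work surface. World frame = base frame: x ahead of the robot, y to its left, z up, the work surface at z = 0. Lengths are in m, angles in degrees, forces in N, time in s.
With the tool pointing down it reaches from about 0.35 to 0.875 m from the base axis. Payload 4.2 kg.
Tool frame: the origin (TCP) lies at the very end of the fingers, on their centre line; the grasp point (between the pads) lies r.pinch_z behind it (r.pinch_z is the distance from the TCP to the grasp point, in m); y points along the fingers, z is the direction in which the jaws open and shut, and the axes are right-handed (so a half turn about y gives the same grasp; the last joint's range is limited). The gripper opens to 87 mm and grips with 3 to 60 N. Pads are 19 mm wide; open, the fingers measure 117 mm over their backs; the gripper's body (75 mm by 190 mm) begins 51 mm behind the grasp point.
Start: joints at [-61.73, 22.042, 0.453, 0, -68.411, -14.817], TCP at [0.145, -0.608, 0.223] pointing down, gripper open.
Joint ranges: [-179.83, 179.83], [-69.29, 118.12], [-61.27, 80.66], [-181.25, 117.63], [-171.15, -9.14], [-177.46, 177.46]. Speed limits (degrees/s): [159.86, 159.86, 180, 180, 180, 180].

### API

Orientations are given as a 3x3 rotation matrix whose columns are the frame's x, y, z axes.
In Python, from station import sense, capture, camera_params, r gives the robot as it stands.
- The arm moves only by the tool move_arm, never from a script. Its argument "increments" is text: rows parted by semicolons, each of 7 numbers parted by spaces: the closure, from -1 (fully open) to 1 (shut), so that 0 is half open, then the shift along the tool's x, y, z in m, then the turn, a rotation vector about the tool's x, y, z in rad. In form: hand x y z wx wy wz; .... A call has 1 to 8 rows; each row is the pose to reach, as a shift and turn from the pose commanded when the call began, along the tool's axes at that moment; what a row does not reach only later rows make up. A row lasts 1/10 s, in which the tool goes at most 50 mm and 8.59 degrees, less where a joint would pass 70% of its speed; a pose out of reach is approached as far as the arm can. A call with a gripper value outside its range is refused whole. The fingers move at their own pace and stop on an object; the grip force is fixed at half the most. Time passes only in rows, so rows that repeat a pose let the fingers close. It gives the time, the measured TCP pose, the force and the opening at its end, in the units of the state.
- sense(): the state, without advancing time (a new reading comes with each control period).
- capture(name): name is "scene" or "top"; returns (picture, depth): 384x512x3 uint8, red, green, blue; 384x512 float32, m along the optical axis (not along the pixel's ray), 0 where there is no reading.
- camera_params(name): a dict with "fx", "fy", "cx", "cy" (pixels), "distortion" ([k1, k2, p1, p2, k3] as OpenCV has them; the pictures are not rectified), "xyz" and "orientation" of the camera in the world. Camera axes: x right, y down, z forward; pixel columns grow to the right and rows downward; lengths in m; the calibration is good to about 2 mm. A picture is of the moment at which its call begins. camera_params takes no time and is no camera call.
- r.finish_job(): hands the job in, once; it reports no verdict.
The state is a dict: "time_s": time; "joints": joint angles; "joint_velocities": joint speeds; "effort": joint torques, N m; "tcp_pos": TCP position; "ee_rot": TCP orientation; "wrist_force": force on the tool from outside, world axes, zero at the start; "moment": the same for the moment, N m; "gripper_width": opening from 0.0 (shut) to 1.0 (fully open).
Only numpy, scipy, OpenCV 4.12 (cv2) and the standard library are available. Lean on these libraries where they do the work, as an engineer would, in place of code of your own. Each camera call takes 0.05 s, during which the arm holds its last target.

### The job

Get the analyser ready to run: with the fingertips tap the caps of three reagent cartridges down to their stops, first blue, then yellow, then green, each with a light touch. Leave the red cartridge standing raised, do not pull any cartridge up, and do not disturb the loose things around.

Things in the scene. Friction and masses are not known exactly. Their poses are not given: they have to be found in the camera images.
- analyser: white bench analyser, fixed. Open deck 210 (x) by 300 (y) mm, top 60 mm above the bench, six ports in 2 rows (x = -42, 42 mm) of 3 (y = -88, 0, 88): two closed by flat black blanks 10 mm high, four with cartridges in changing places. At y 150 to 250 a module with a dark screen, top 115 mm above the bench. Origin on the bench under the middle of the ports; x away from the robot at yaw 0.
- port_blue: black square port collar (46 mm, 10 mm high) holding the blue cartridge: a clear block with a blue square cap 34 mm wide; the 18 mm white dot in its middle is the spot to touch. Origin on the deck top (60 mm above the bench) at the port's centre. The cap's top, untouched, is 50 mm above this origin minus the joint value.
- port_yellow: black square port collar (46 mm, 10 mm high) holding the yellow cartridge: a clear block with a yellow square cap 34 mm wide; the 18 mm white dot in its middle is the spot to touch. Origin on the deck top (60 mm above the bench) at the port's centre. The cap's top, untouched, is 50 mm above this origin minus the joint value.
- port_green: black square port collar (46 mm, 10 mm high) holding the green cartridge: a clear block with a green square cap 34 mm wide; the 18 mm white dot in its middle is the spot to touch. Origin on the deck top (60 mm above the bench) at the port's centre. The cap's top, untouched, is 50 mm above this origin minus the joint value.
- port_red: black square port collar (46 mm, 10 mm high) holding the red cartridge: a clear block with a red square cap 34 mm wide; the 18 mm white dot in its middle is the spot to touch. Origin on the deck top (60 mm above the bench) at the port's centre. The cap's top, untouched, is 50 mm above this origin minus the joint value.
- blue_cartridge (a joint): vertical travel of the blue cartridge in m: 0 raised, positive = pushed down, 0.008 = at its bottom stop; starts between 0 and 0.002. Slides under about 2.5 N and stays where it is left. Its cap is sprung on the cartridge (1.2 N/mm, up to 10 mm): it gives about 2 mm before the cartridge moves, and gives on softly once the stop is reached, so 10 to 14 mm below the raised cap's top is enough. Negative = pulled up.
- yellow_cartridge (a joint): vertical travel of the yellow cartridge in m: 0 raised, positive = pushed down, 0.008 = at its bottom stop; starts between 0 and 0.002. Slides under about 2.5 N and stays where it is left. Its cap is sprung on the cartridge (1.2 N/mm, up to 10 mm): it gives about 2 mm before the cartridge moves, and gives on softly once the stop is reached, so 10 to 14 mm below the raised cap's top is enough. Negative = pulled up.
- green_cartridge (a joint): vertical travel of the green cartridge in m: 0 raised, positive = pushed down, 0.008 = at its bottom stop; starts between 0 and 0.002. Slides under about 2.5 N and stays where it is left. Its cap is sprung on the cartridge (1.2 N/mm, up to 10 mm): it gives about 2 mm before the cartridge moves, and gives on softly once the stop is reached, so 10 to 14 mm below the raised cap's top is enough. Negative = pulled up.
- red_cartridge (a joint): vertical travel of the red cartridge in m: 0 raised, positive = pushed down, 0.008 = at its bottom stop; starts between 0 and 0.002. Slides under about 2.5 N and stays where it is left. Its cap is sprung on the cartridge (1.2 N/mm, up to 10 mm): it gives about 2 mm before the cartridge moves, and gives on softly once the stop is reached, so 10 to 14 mm below the raised cap's top is enough. Negative = pulled up.
- bottle: loose amber bottle, 52 mm across, 105 mm high, white cap; origin under its centre. Stands beside the deck.
- beaker: loose clear beaker, 60 mm across, 75 mm high; origin under its centre. Stands beside the deck.
- tip_box: loose clear box with green lid, 122 x 87 x 63 mm; origin under its centre.
- tube_rack: loose orange rack of small tubes, 70 x 130 mm, 31 mm high; origin under its centre.
- spare_cartridge: loose spare cartridge with a grey cap 34 mm wide, 50 mm high, standing on top of the analyser's side module; origin under its centre. Not part of the job.
- timer: loose white timer lying flat, 60 x 75 x 22 mm; origin under its centre.

How it is judged:
By the outcome, as a careful person would: the job done as asked, in the order asked, and still so for the second after the job is handed in, with the robot touching nothing.
It also fails if it takes over 42 s, if anything falls off the work surface, if the arm or the gripper's body presses on something with over 40 N, if the wrist force passes 120 N, or if a joint passes its speed limit or range.

## Working session

There is one attempt and no reset: what is moved stays moved. The work goes in short steps, Python scripts to look and compute and a tool call to move; the robot and the scene stay as the last step left them, time stands still between calls to the robot, and variables do not carry over. Pictures are saved under pics/ and viewed, and the job is handed in when it is done.

Besides the shell and the picture viewer there is one more tool, called after "Emit:" as name(argument=value, ...), one argument or row to a line, values as JSON. move_arm: Moves the arm, as the interface text tells. Its arguments: {"type":"object","properties":{"increments":{"type":"string"}},"required":["increments"]}

```bash
ls; mkdir -p pics; cat > h.py <<'E'
import numpy as np, cv2
from station import sense, capture, camera_params, r
def P(name):
    c=camera_params(name); K=np.array([[c['fx'],0,c['cx']],[0,c['fy'],c['cy']],[0,0,1.]]); return K,np.array(c['distortion'],float),np.array(c['xyz'],float),np.array(c['orientation'],float).reshape(3,3)
def ray(name,uv):
    K,D,t,R=P(name); n=cv2.undistortPoints(np.array(uv,float).reshape(-1,1,2),K,D).reshape(-1,2)
    return t,(R@np.c_[n,np.ones(len(n))].T).T
def at_z(name,uv,z):
    t,d=ray(name,uv); z=np.broadcast_to(z,len(d)); return t+d*((z-t[2])/d[:,2])[:,None]
def at_d(name,uv,depth):
    t,d=ray(name,uv); return t+d*np.asarray(depth)[:,None]
def proj(name,X):
    K,D,t,R=P(name); rv=cv2.Rodrigues(R.T)[0]; return cv2.projectPoints(np.array(X,float).reshape(-1,1,3),rv,-R.T@t,K,D)[0].reshape(-1,2)
E
python3 - <<'E'
from h import *
s=sense(); print(s)
print(r.pinch_z)
for n in('scene','top'):
    p,d=capture(n); np.savez('pics/%s0.npz'%n,p=p,d=d); cv2.imwrite('pics/%s0.png'%n,cv2.resize(p[:,:,::-1],None,fx=1.5,fy=1.5)); print(camera_params(n))
E
```

```text
pics
{'time_s': 0.0, 'joints': array([-6.17312522e+01,  2.20906968e+01,  3.78209668e-01, -3.07045697e-02,
       -6.84118331e+01, -1.48160532e+01]), 'joint_velocities': array([ 0.02201872, -0.03233577,  0.048981  , -0.00178442,  0.00941463,
        0.04573236]), 'effort': array([-3.24520415e-04, -3.90664780e+01,  1.87406999e+01,  4.21973661e+00,
        1.11207756e-02, -1.96888382e-04]), 'tcp_pos': array([ 0.14527288, -0.60724136,  0.22144513]), 'ee_rot': array([[ 9.72608286e-01, -5.88735231e-04, -2.32449513e-01],
       [ 2.32450247e-01,  2.14697496e-03,  9.72605919e-01],
       [-7.35440859e-05, -9.99997522e-01,  2.22501729e-03]]), 'wrist_force': array([0.41264103, 0.49873298, 0.40646405]), 'moment': array([-0.04250496,  0.00306552, -0.01145232]), 'gripper_width': 1.005022225361367}
0.0187
{'fx': 355.41078596525375, 'fy': 355.41078596525375, 'cx': 258.14645138387976, 'cy': 188.50425266648284, 'distortion': array([-0.07129225,  0.        ,  0.        ,  0.        ,  0.        ]), 'xyz': array([0.97974746, 0.62156184, 0.65357307]), 'orientation': array([[-0.82652063,  0.34801867, -0.44243266],
       [ 0.56282605,  0.52420856, -0.63908702],
       [ 0.00951278, -0.77723123, -0.62914316]])}
{'fx': 401.1322468677098, 'fy': 401.1322468677098, 'cx': 256.8623490648104, 'cy': 191.5489223823164, 'distortion': array([-0.09158966,  0.        ,  0.        ,  0.        ,  0.        ]), 'xyz': array([0.48740769, 0.02630842, 1.23797563]), 'orientation': array([[ 0.02186263, -0.99578771,  0.08904414],
       [-0.99927441, -0.01898674,  0.03301742],
       [-0.03118768, -0.08970138, -0.99548028]])}
```

```bash
sleep 1; ls pics
```

```text
scene0.npz
scene0.png
top0.npz
top0.png
```

View pics/scene0.png

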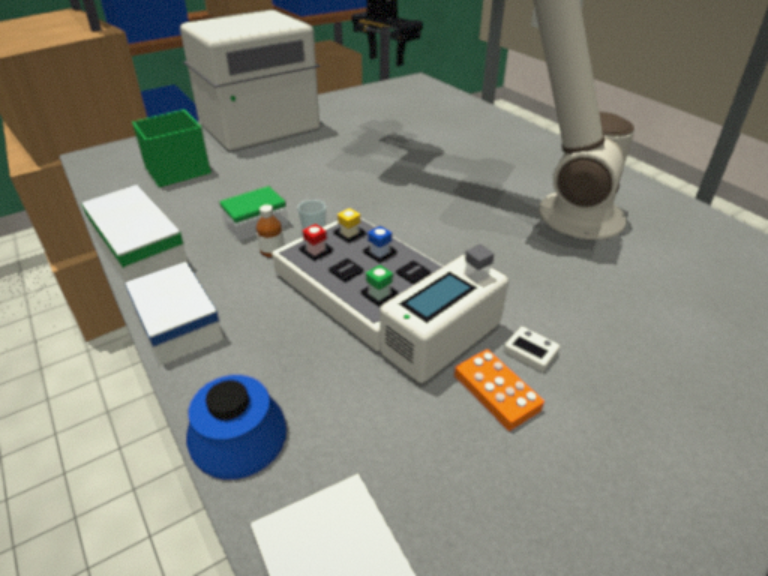

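View pics/top0.png

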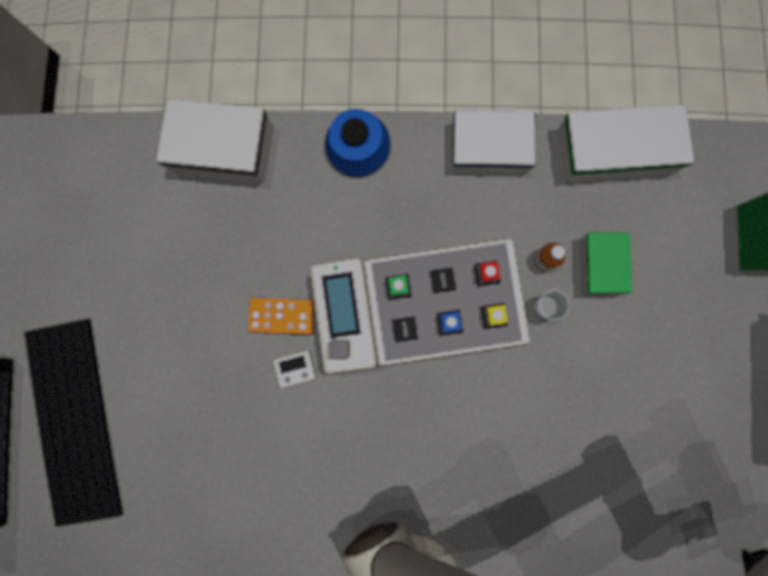

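The scene view shows the raised caps and the spare cartridge on the module. The top view (1.5× scale) has green at about (398,286), red (489,271), blue (451,322) and yellow (497,315). I'll enlarge both.

```bash
python3 - <<'E'
from h import *
t=np.load('pics/top0.npz'); s=np.load('pics/scene0.npz')
a=t['p'][155:250,235:360,::-1]; cv2.imwrite('pics/topc.png',cv2.resize(a,None,fx=6,fy=6,interpolation=cv2.INTER_CUBIC))
a=s['p'][130:210,190:300,::-1]; cv2.imwrite('pics/scenec.png',cv2.resize(a,None,fx=7,fy=7,interpolation=cv2.INTER_CUBIC))
E
```

```text
(no output)
```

View pics/topc.png

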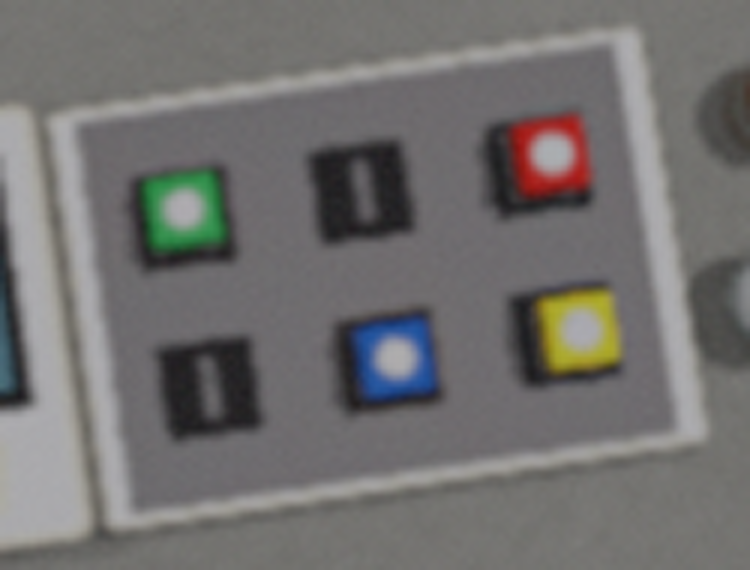

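View pics/scenec.png

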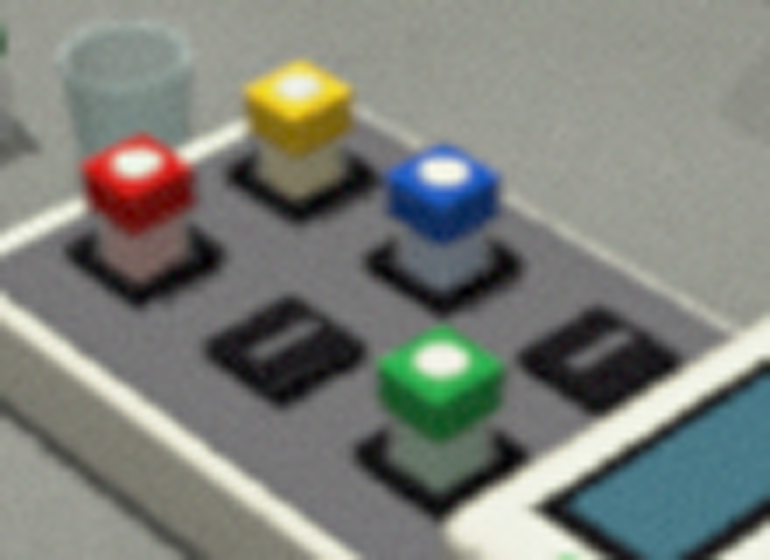

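The top crop puts the dots at green (183,209), red (552,155), blue (398,358) and yellow (581,330), with the blanks at (362,189) and (211,388). In the scene crop they are yellow (298,87), red (138,162), blue (443,171) and green (440,359).

```bash
python3 - <<'E'
from h import *
from scipy.optimize import least_squares
names=['blue','yellow','green','red','blankN','blankB']
u=lambda a,s,o:(np.array(a,float)+.5)/s-.5+np.array(o)
top=u([(398,358),(581,330),(183,209),(552,155),(362,189),(211,388)],6,(235,155))
sc=u([(443,171),(298,87),(440,359),(138,162)],7,(190,130))
Z=np.array([.109]*4+[.07]*2)
A=at_z('top',top,Z); B=at_z('scene',sc,.109)
print('top',A.round(4)); print('scene',B.round(4))
# depth
for n,uv,f in(('top',top,'top0'),('scene',sc,'scene0')):
    d=np.load('pics/%s.npz'%f)['d']; dd=[np.median(d[int(round(v))-1:int(round(v))+2,int(round(x))-1:int(round(x))+2]) for x,v in uv]
    print(n,'depth',at_d(n,uv,dd).round(4))
# triangulate
for i in range(4):
    f=lambda X:np.r_[proj('top',X)[0]-top[i],proj('scene',X)[0]-sc[i]]
    q=least_squares(f,A[i]); print(names[i],'tri',q.x.round(4),q.fun.round(2))
# grid fit: assign local coords; module at +y local.
loc=np.array([[-42,0],[-42,-88],[42,88],[42,-88],[42,0],[-42,88]])/1000.
def fit(W,L):
    cW,cL=W.mean(0),L.mean(0); U,S,V=np.linalg.svd((L-cL).T@(W-cW)); R=(U@V).T; return R,cW-R@cL
R,t=fit(A[:,:2],loc); print('yaw',np.degrees(np.arctan2(R[1,0],R[0,0])),np.linalg.det(R),t.round(4)); print('resid mm',((loc@R.T+t-A[:,:2])*1e3).round(1))
print('grid',(loc@R.T+t).round(4))
R2,t2=fit(B[:,:2],loc[:4]); print('scene yaw',np.degrees(np.arctan2(R2[1,0],R2[0,0])),t2.round(4),((loc[:4]@R2.T+t2-B[:,:2])*1e3).round(1)); print((loc[:4]@R2.T+t2).round(4))
E
```

```text
top [[ 0.5268 -0.0614  0.109 ]
 [ 0.5415 -0.1468  0.109 ]
 [ 0.5949  0.0406  0.109 ]
 [ 0.6237 -0.1327  0.109 ]
 [ 0.61   -0.0458  0.07  ]
 [ 0.5118  0.0258  0.07  ]]
scene [[ 0.5235 -0.0652  0.109 ]
 [ 0.5388 -0.151   0.109 ]
 [ 0.5916  0.0353  0.109 ]
 [ 0.621  -0.1376  0.109 ]]
top depth [[ 0.5268 -0.0614  0.109 ]
 [ 0.5416 -0.1471  0.1074]
 [ 0.5948  0.0406  0.11  ]
 [ 0.6236 -0.1325  0.1103]
 [ 0.61   -0.0458  0.0707]
 [ 0.5118  0.0258  0.0705]]
scene depth [[ 0.5259 -0.0617  0.1118]
 [ 0.5413 -0.1467  0.1121]
 [ 0.5941  0.0391  0.1125]
 [ 0.623  -0.1333  0.112 ]]
blue tri [ 0.5265 -0.061   0.1124] [-0.04  0.05 -0.06 -0.01]
yellow tri [ 0.5414 -0.1464  0.1122] [ 0.01 -0.01  0.02  0.  ]
green tri [0.5947 0.0404 0.1136] [ 0.06 -0.08  0.09  0.01]
red tri [ 0.6234 -0.1322  0.1128] [ 0.02 -0.03  0.04  0.  ]
yaw 9.74569590519867 1.0000000000000004 [ 0.5681 -0.0534]
resid mm [[-0.   0.9]
 [ 0.1 -0.4]
 [-0.3 -0.2]
 [ 0.7 -0.3]
 [-0.5 -0.4]
 [ 0.   0.4]]
grid [[ 0.5267 -0.0605]
 [ 0.5416 -0.1472]
 [ 0.5946  0.0405]
 [ 0.6244 -0.133 ]
 [ 0.6095 -0.0463]
 [ 0.5118  0.0262]]
scene yaw 9.679235617679625 [ 0.565  -0.0579] [[ 0.1  0.2]
 [-0.4 -0.7]
 [ 0.   0.5]
 [ 0.3 -0. ]]
[[ 0.5236 -0.065 ]
 [ 0.5384 -0.1517]
 [ 0.5916  0.0359]
 [ 0.6212 -0.1376]]
```

```bash
python3 - <<'E'
from h import *
t,y=np.array([.5681,-.0534]),np.radians(9.7457); R=np.array([[np.cos(y),-np.sin(y)],[np.sin(y),np.cos(y)]])
p=at_z('top',[(340/1.5,348/1.5)],.165)[0]; print('spare',p,'local',R.T@(p[:2]-t))
for n,uv,z in(('bottle',(558/1.5,252/1.5),.105),('beaker',(551/1.5,305/1.5),.07)):
    p=at_z('top',[uv],z)[0]; print(n,p,'local',R.T@(p[:2]-t))
s=sense(); Rt=s['ee_rot']; p0=np.array([.145,-.608,.223])
Tg=np.array([.526,-.061,.18]); print('delta tool',(Rt.T@(Tg-s['tcp_pos'])).round(4), s['time_s'])
E
```

```text
spare [0.47330987 0.14025702 0.165     ] local [-0.0606408   0.20690796]
bottle [ 0.66236602 -0.26282396  0.105     ] local [ 0.05745529 -0.22235865]
beaker [ 0.56356177 -0.25758976  0.07      ] local [-0.03903706 -0.20047484]
delta tool [0.4973 0.0424 0.4428] 0.1
```

Emit:
move_arm(
  increments="1 0.033 0 0.029 0 0 0; 1 0.066 0 0.058 0 0 0; 1 0.099 0 0.087 0 0 0; 1 0.132 0 0.116 0 0 0; 1 0.165 0 0.145 0 0 0; 1 0.198 0 0.174 0 0 0; 1 0.231 0 0.203 0 0 0; 1 0.264 0 0.232 0 0 0",
)

```text
time_s: 0.9
tcp_pos: [0.3487, -0.319, 0.2224]
ee_rot: [[0.973, -0.0, -0.232], [0.232, 0.0, 0.973], [-0.0, -1.0, 0.0]]
wrist_force: [2.0, -0.4, -0.4]
gripper_width: 0.355
```

Emit:
move_arm(
  increments="1 0.033 0 0.030 0 0 0; 1 0.066 0 0.060 0 0 0; 1 0.099 0.01 0.090 0 0 0; 1 0.132 0.02 0.120 0 0 0; 1 0.165 0.03 0.150 0 0 0; 1 0.198 0.042 0.180 0 0 0; 1 0.2335 0.042 0.212 0 0 0; 1 0.2335 0.042 0.212 0 0 0",
)

```text
time_s: 1.7
tcp_pos: [0.5286, -0.0565, 0.1796]
ee_rot: [[0.971, 0.0, -0.238], [0.238, -0.0, 0.971], [0.0, -1.0, -0.0]]
wrist_force: [-0.3, -0.9, -0.2]
gripper_width: 0.005
```

Emit:
move_arm(
  increments="1 0 0 0 0 0 0; 1 0 0 0 0 0 0; 1 0 0 0 0 0 0",
)

```text
time_s: 2.0
tcp_pos: [0.5253, -0.0612, 0.1806]
ee_rot: [[0.973, -0.0, -0.231], [0.231, 0.0, 0.973], [-0.0, -1.0, 0.0]]
wrist_force: [0.2, -0.3, -0.4]
gripper_width: 0.005
```

```bash
python3 - <<'E'
from h import *
p,d=capture('top');cv2.imwrite('pics/t1.png',cv2.resize(p[150:260,230:370,::-1],None,fx=5,fy=5,interpolation=2))
p,d=capture('scene');cv2.imwrite('pics/s1.png',cv2.resize(p[90:210,180:320,::-1],None,fx=5,fy=5,interpolation=2))
s=sense();print(s['tcp_pos'],s['ee_rot'].round(4),s['wrist_force'],s['time_s'],s['gripper_width'])
print((s['ee_rot'].T@(np.array([.526,-.061,.125])-s['tcp_pos'])).round(4))
print('expect tip in top/scene crop',(proj('top',s['tcp_pos'])-[230,150])*5,(proj('scene',s['tcp_pos'])-[180,90])*5)
E
```

```text
[ 0.52548484 -0.06117109  0.18080187] [[ 9.729e-01  3.000e-04 -2.312e-01]
 [ 2.312e-01  1.000e-04  9.729e-01]
 [ 3.000e-04 -1.000e+00  0.000e+00]] [-0.5438417  -0.37086115 -0.12645339] 2.1 0.004525594878036267
[0.0005 0.0558 0.    ]
expect tip in top/scene crop [[364.87616975 319.15519038]] [[365.49376236 210.65512069]]
```

View pics/s1.png

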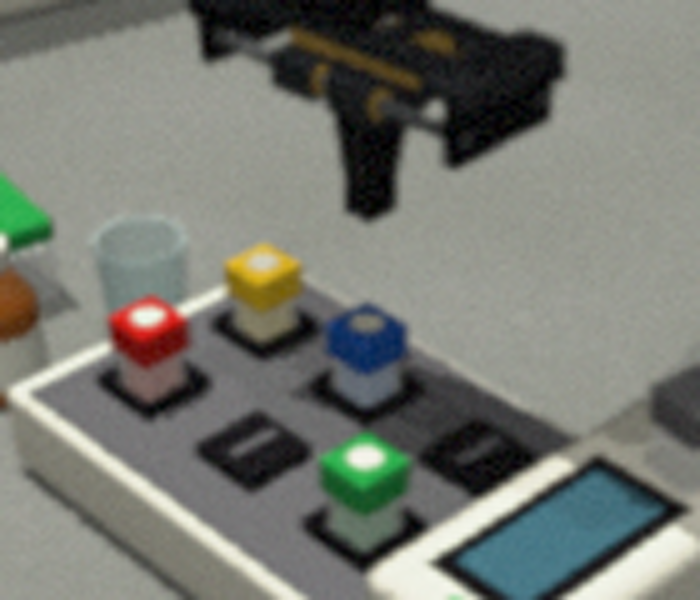

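View pics/t1.png

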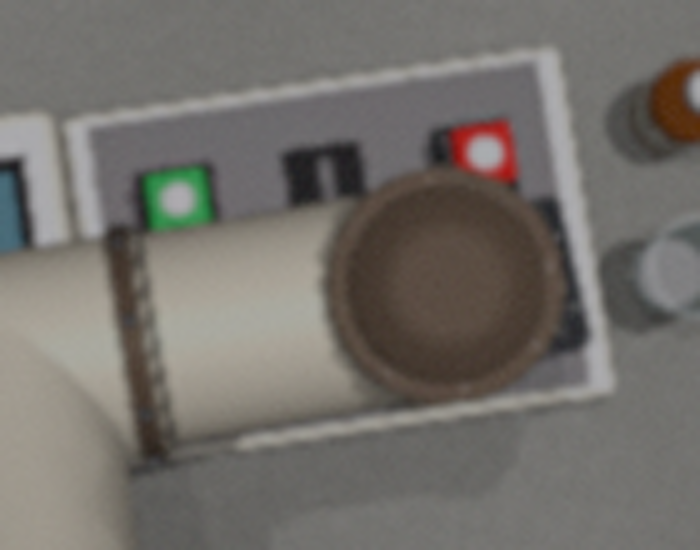

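Emit:
move_arm(
  increments="1 0 0.02 0 0 0 0; 1 0 0.04 0 0 0 0; 1 0 0.06 0 0 0 0; 1 0 0.066 0 0 0 0; 1 0 0.071 0 0 0 0; 1 0 0.075 0 0 0 0; 1 0 0.079 0 0 0 0; 1 0 0.079 0 0 0 0",
)

```text
time_s: 2.9
tcp_pos: [0.5262, -0.0605, 0.1019]
ee_rot: [[0.973, 0.001, -0.233], [0.233, -0.0, 0.973], [0.001, -1.0, -0.0]]
wrist_force: [-0.9, -0.8, 1.3]
gripper_width: 0.01
```

Emit:
move_arm(
  increments="1 0 0.002 0 0 0 0; 1 0 0.004 0 0 0 0; 1 0 0.005 0 0 0 0; 1 0 0.005 0 0 0 0; 1 0 0.005 0 0 0 0; 1 0 0.005 0 0 0 0",
)

```text
time_s: 3.5
tcp_pos: [0.5264, -0.0603, 0.0974]
ee_rot: [[0.972, 0.001, -0.233], [0.233, -0.0, 0.972], [0.001, -1.0, -0.001]]
wrist_force: [-2.1, -0.4, 6.1]
gripper_width: 0.0
```

```bash
python3 - <<'E'
from h import *
for i in range(3):
    p,d=capture('scene'); s=sense();print(s['tcp_pos'],s['wrist_force'],s['time_s'])
cv2.imwrite('pics/s2.png',cv2.resize(p[90:210,180:320,::-1],None,fx=5,fy=5,interpolation=2))
E
```

```text
[ 0.52643009 -0.06031079  0.09735918] [-1.33291398 -0.17527212  5.25941912] 3.55
[ 0.52645579 -0.0603141   0.09737723] [-1.36271344 -0.93219228  6.28233673] 3.6
[ 0.52641435 -0.06031664  0.0973541 ] [-8.16285243e-01  7.85178042e-04  5.37993379e+00] 3.65
```

View pics/s2.png

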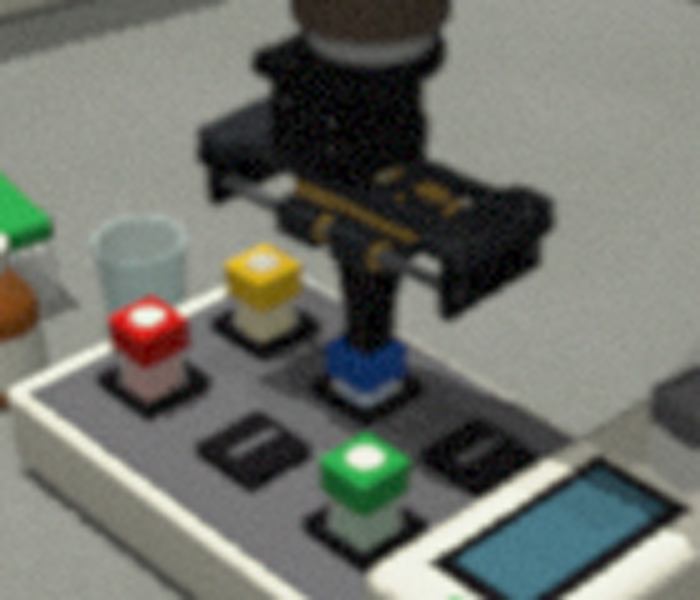

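The blue cap is pressed. The force of about 5.5 N matches the cartridge on its stop plus 4.6 mm of spring. Next I'll retreat and go to yellow.

Emit:
move_arm(
  increments="1 0 -0.01 0 0 0 0; 1 0 -0.03 0 0 0 0; 1 0 -0.055 0 0 0 0; 1 -0.002 -0.055 -0.03 0 0 0; 1 -0.004 -0.055 -0.06 0 0 0; 1 -0.0055 -0.055 -0.0876 0 0 0; 1 -0.0055 -0.055 -0.0876 0 0 0; 1 -0.0055 -0.055 -0.0876 0 0 0",
)

```text
time_s: 4.45
tcp_pos: [0.5409, -0.1469, 0.1514]
ee_rot: [[0.973, -0.0, -0.231], [0.231, 0.001, 0.973], [0.0, -1.0, 0.001]]
wrist_force: [0.0, 1.2, -0.1]
gripper_width: 0.006
```

```bash
python3 - <<'E'
from h import *
p,d=capture('scene'); 
cv2.imwrite('pics/s3.png',cv2.resize(p[90:210,180:320,::-1],None,fx=5,fy=5,interpolation=2))
p,d=capture('scene'); s=sense();print(s['tcp_pos'],s['wrist_force'],s['time_s'])
E
```

```text
[ 0.54087984 -0.14605893  0.15149636] [ 0.02603081 -0.35430167 -0.74930047] 4.55
```

View pics/s3.png

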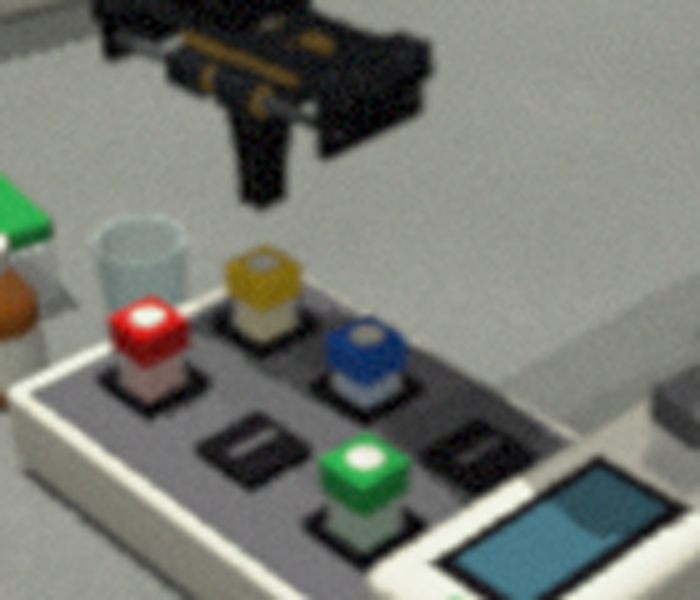

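Blue is lower now: its dot moved from (366,322) to (366,334) and the cap stayed down after the retreat. The fingertip is above yellow.

Emit:
move_arm(
  increments="1 0 0.016 0 0 0 0; 1 0 0.032 0 0 0 0; 1 0 0.04 0 0 0 0; 1 0 0.045 0 0 0 0; 1 0 0.05 0 0 0 0; 1 0 0.055 0 0 0 0; 1 0 0.055 0 0 0 0; 1 0 0.055 0 0 0 0",
)

```text
time_s: 5.35
tcp_pos: [0.5412, -0.1465, 0.0975]
ee_rot: [[0.972, 0.001, -0.233], [0.233, 0.0, 0.972], [0.001, -1.0, -0.0]]
wrist_force: [-1.3, 2.4, 5.8]
gripper_width: 0.005
```

Emit:
move_arm(
  increments="1 0 0 0 0 0 0; 1 0 0 0 0 0 0; 1 0 0 0 0 0 0",
)

```text
time_s: 5.65
tcp_pos: [0.5413, -0.1465, 0.0976]
ee_rot: [[0.973, 0.001, -0.233], [0.233, 0.0, 0.973], [0.001, -1.0, -0.0]]
wrist_force: [-1.0, 2.8, 5.6]
gripper_width: 0.007
```

```bash
python3 - <<'E'
from h import *
for i in range(3):
    p,d=capture('scene'); s=sense();print(s['tcp_pos'],s['wrist_force'],s['time_s'])
E
```

```text
[ 0.54125521 -0.14648788  0.09757169] [-2.8758915   2.68295262  5.50973817] 5.7
[ 0.54125295 -0.14650877  0.09756596] [-2.25524039  2.84601892  5.05068397] 5.75
[ 0.54128213 -0.14648935  0.0975913 ] [-1.49692387  2.91449537  6.08315038] 5.8
```

Yellow shows the same 5.5 N signature. On to green.

Emit:
move_arm(
  increments="1 0 -0.01 0 0 0 0; 1 0 -0.03 0 0 0 0; 1 0 -0.055 0 0 0 0; 1 0.02 -0.06 0.036 0 0 0; 1 0.04 -0.06 0.072 0 0 0; 1 0.06 -0.06 0.107 0 0 0; 1 0.08 -0.06 0.143 0 0 0; 1 0.095 -0.06 0.17 0 0 0",
)

```text
time_s: 6.6
tcp_pos: [0.5948, 0.0428, 0.1572]
ee_rot: [[0.972, 0.002, -0.234], [0.234, 0.0, 0.972], [0.002, -1.0, -0.0]]
wrist_force: [-0.7, -0.5, -0.1]
gripper_width: 0.007
```

Emit:
move_arm(
  increments="1 0 0 0 0 0 0; 1 0 0 0 0 0 0; 1 0 0 0 0 0 0; 1 0 0 0 0 0 0",
)

```text
time_s: 7.0
tcp_pos: [0.5936, 0.0396, 0.1567]
ee_rot: [[0.973, 0.0, -0.231], [0.231, -0.0, 0.973], [0.0, -1.0, -0.0]]
wrist_force: [0.1, -0.3, -0.8]
gripper_width: 0.006
```

```bash
python3 - <<'E'
from h import *
p,d=capture('scene'); 
cv2.imwrite('pics/s4.png',cv2.resize(p[90:210,180:320,::-1],None,fx=5,fy=5,interpolation=2))
s=sense();print(s['tcp_pos'],s['wrist_force'],s['time_s'])
E
```

```text
[0.59366739 0.0395952  0.15674941] [ 0.26017197 -0.18109094 -0.14045067] 7.05
```

View pics/s4.png

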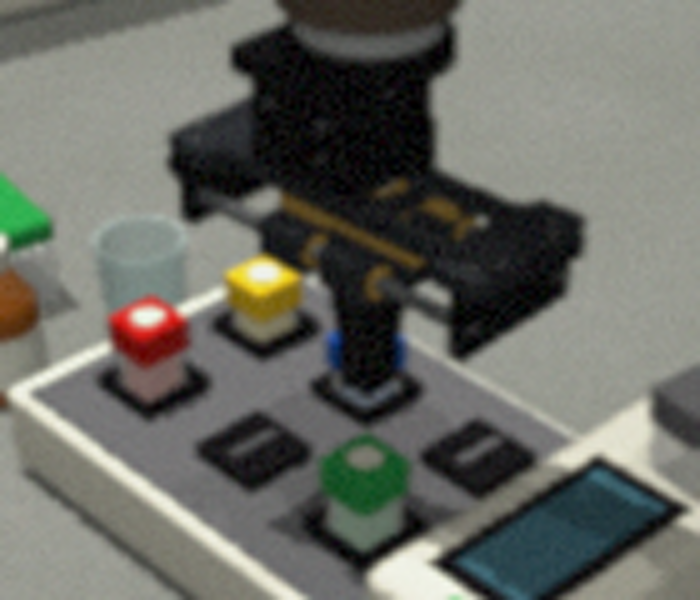

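Yellow is down too: its dot moved from (263,262) to (264,273). The fingertip is over green, so I'll descend 60 mm.

Emit:
move_arm(
  increments="1 0 0.018 0 0 0 0; 1 0 0.036 0 0 0 0; 1 0 0.045 0 0 0 0; 1 0 0.05 0 0 0 0; 1 0 0.055 0 0 0 0; 1 0 0.06 0 0 0 0; 1 0 0.06 0 0 0 0; 1 0 0.06 0 0 0 0",
)

```text
time_s: 7.85
tcp_pos: [0.5941, 0.0403, 0.0977]
ee_rot: [[0.972, 0.001, -0.233], [0.233, -0.001, 0.972], [0.0, -1.0, -0.001]]
wrist_force: [-2.4, -2.0, 5.3]
gripper_width: 0.004
```

Emit:
move_arm(
  increments="1 0 0 0 0 0 0; 1 0 0 0 0 0 0; 1 0 0 0 0 0 0",
)

```text
time_s: 8.15
tcp_pos: [0.594, 0.0403, 0.0977]
ee_rot: [[0.972, 0.001, -0.233], [0.233, -0.001, 0.972], [0.001, -1.0, -0.001]]
wrist_force: [-2.1, -2.5, 5.5]
gripper_width: 0.004
```

```bash
python3 - <<'E'
from h import *
for i in range(3):
    p,d=capture('scene'); s=sense();print(s['tcp_pos'],s['wrist_force'],s['time_s'])
cv2.imwrite('pics/s5.png',cv2.resize(p[90:210,180:320,::-1],None,fx=5,fy=5,interpolation=2))
E
```

```text
[0.59405208 0.04035483 0.09777028] [-1.08810524 -2.10143264  4.90523983] 8.2
[0.59403893 0.04034122 0.09778318] [-3.1640858  -1.92910813  5.45894301] 8.25
[0.5940252  0.04031881 0.09776159] [-2.60510242 -2.54929435  6.19476717] 8.3
```

View pics/s5.png

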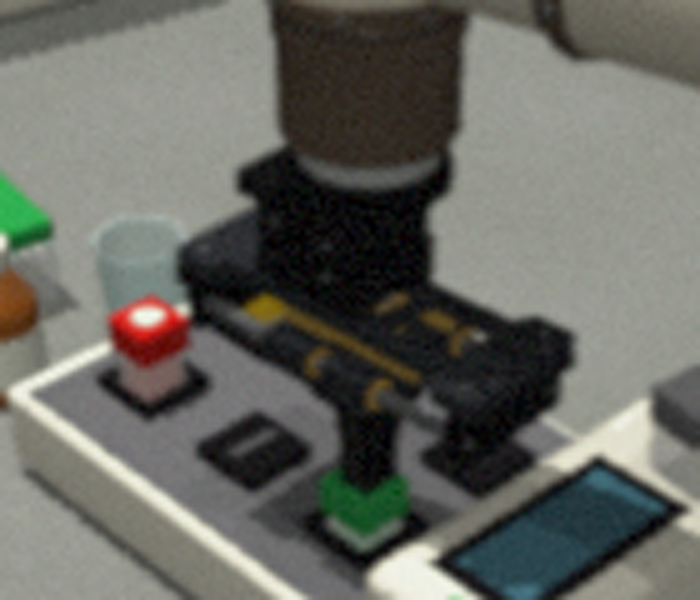

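Green is pressed and shows about 5.5 N. I'll lift straight up, then move clear for a full check.

Emit:
move_arm(
  increments="1 0 -0.01 0 0 0 0; 1 0 -0.03 0 0 0 0; 1 0 -0.06 0 0 0 0; 1 0 -0.1 0 0 0 0; 1 0 -0.14 0 0 0 0; 1 -0.02 -0.15 -0.02 0 0 0; 1 -0.05 -0.15 -0.05 0 0 0; 1 -0.08 -0.15 -0.08 0 0 0",
)

```text
time_s: 9.1
tcp_pos: [0.5347, -0.0559, 0.2477]
ee_rot: [[0.972, 0.003, -0.234], [0.234, 0.001, 0.972], [0.003, -1.0, 0.0]]
wrist_force: [1.2, -0.8, -1.1]
gripper_width: 0.001
```

Emit:
move_arm(
  increments="1 -0.03 0 -0.03 0 0 0; 1 -0.06 0 -0.06 0 0 0; 1 -0.09 0 -0.09 0 0 0; 1 -0.12 0 -0.12 0 0 0; 1 -0.15 0 -0.15 0 0 0; 1 -0.18 0 -0.18 0 0 0; 1 -0.21 0 -0.22 0 0 0; 1 -0.23 0 -0.25 0 0 0",
)

```text
time_s: 9.9
tcp_pos: [0.3683, -0.3542, 0.2475]
ee_rot: [[0.973, 0.003, -0.232], [0.232, -0.001, 0.973], [0.002, -1.0, -0.002]]
wrist_force: [1.6, 0.8, 0.4]
gripper_width: 0.008
```

Emit:
move_arm(
  increments="1 -0.02 0 -0.03 0 0 0; 1 -0.04 0 -0.06 0 0 0; 1 -0.05 0 -0.09 0 0 0; 1 -0.05 0 -0.09 0 0 0; 1 -0.05 0 -0.09 0 0 0",
)

```text
time_s: 10.4
tcp_pos: [0.3415, -0.4518, 0.2464]
ee_rot: [[0.973, 0.001, -0.231], [0.231, 0.0, 0.973], [0.001, -1.0, 0.0]]
wrist_force: [-0.2, 0.6, 0.1]
gripper_width: 0.008
```

```bash
python3 - <<'E'
from h import *
s=sense();print(s['tcp_pos'],s['wrist_force'],s['time_s'],abs(s['joint_velocities']).max())
p,d=capture('scene'); np.savez('pics/scene9.npz',p=p,d=d); b=p
a=np.load('pics/scene0.npz')['p']
cv2.imwrite('pics/s6.png',cv2.resize(p[130:210,190:300,::-1],None,fx=7,fy=7,interpolation=cv2.INTER_CUBIC))
p,d=capture('top'); np.savez('pics/top9.npz',p=p,d=d); cv2.imwrite('pics/t6.png',cv2.resize(p[:,:,::-1],None,fx=1.5,fy=1.5))
a2=np.load('pics/top0.npz')['p']
f=lambda x,y:np.clip(cv2.GaussianBlur(cv2.absdiff(x,y),(5,5),0).max(2)*4.,0,255).astype(np.uint8)
cv2.imwrite('pics/diff.png',np.vstack([f(a,b)[80:300],f(a2,p)[100:320]]))
E
```

```text
[ 0.34149496 -0.45183071  0.24644466] [-0.17532919  0.64454261  0.1211356 ] 10.4 1.5054580898847645
```

View pics/s6.png

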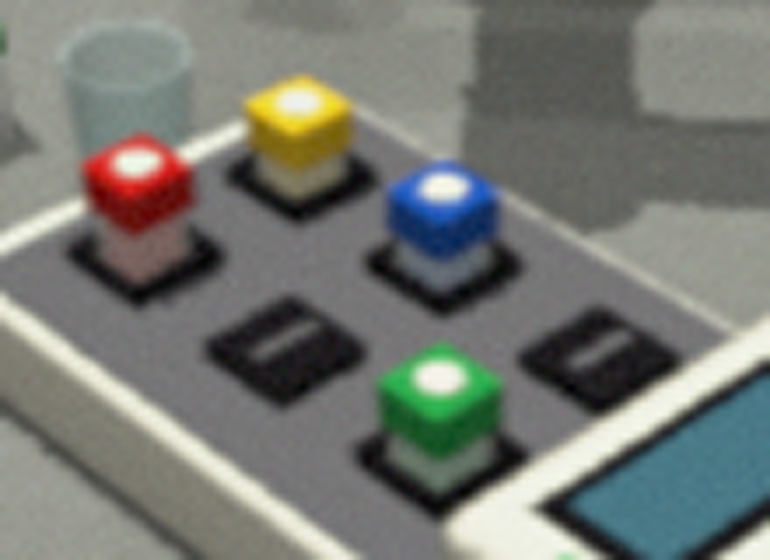

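View pics/t6.png

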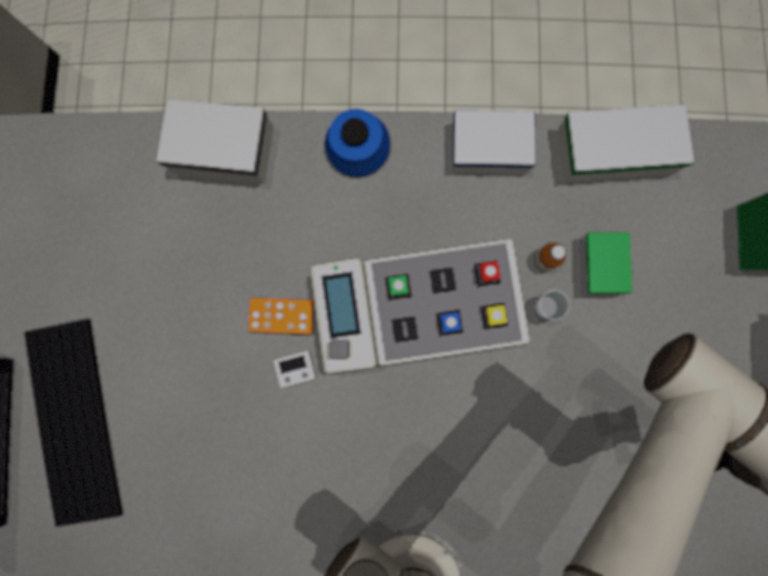

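View pics/diff.png

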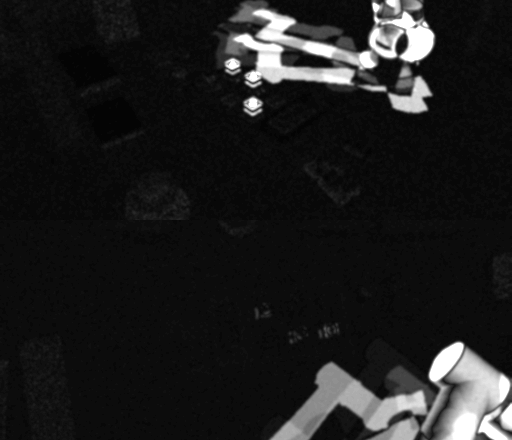

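All three caps are lower and red is unchanged. The difference image shows no change at any loose thing. A quick measure of the final cap heights:

```bash
python3 - <<'E'
from h import *
X={'blue':(.5265,-.061),'yellow':(.5414,-.1464),'green':(.5947,.0404),'red':(.6234,-.1322)}
a=np.load('pics/scene0.npz');b=np.load('pics/scene9.npz')
for n,x in X.items():
    q=proj('scene',[(*x,.112),(*x,.104)]); per=(q[1]-q[0])[1]/8
    u,v=np.round(q[0]).astype(int)
    # template: vertical shift of cap patch by subpixel upsampling
    k=8; up=lambda p:cv2.resize(p,None,fx=k,fy=k,interpolation=cv2.INTER_CUBIC)
    T=up(a['p'][v-5:v+6,u-8:u+9]); I=up(b['p'][v-10:v+13,u-10:u+11])
    m=cv2.matchTemplate(I,T,cv2.TM_CCOEFF_NORMED); _,s,_,l=cv2.minMaxLoc(m)
    dv=l[1]/k-5; du=l[0]/k-2
    z=lambda d:at_d('scene',[(u+du*0,v)],[0])  
    print(n,'shift px',du,dv,'mm down',round(dv/per,1),'score',round(s,2))
E
```

```text
blue shift px 0.0 2.375 mm down 7.8 score 0.92
yellow shift px 0.25 2.25 mm down 7.6 score 0.98
green shift px -0.125 2.5 mm down 7.9 score 1.0
red shift px 0.0 0.0 mm down 0.0 score 1.0
```

```bash
python3 - <<'E'
from h import *
print(r.finish_job())
E
```

```text
the job is handed in; nothing more can be done
None
```

I tapped the blue, yellow and green caps down in that order with the closed fingertips and handed the job in. The last check was at about 10.5 s of the 42 s allowed.

- **Touch force:** I held each cap at about 97.5 mm above the bench, 12–13 mm below its raised top. The vertical force was about 5.5 N each time, which fits a cartridge on its stop with about 4.5 mm of spring give.
- **Cap travel:** Comparing the before and after pictures, blue went down 7.8 mm, yellow 7.6 mm and green 7.9 mm, measured to about half a millimetre. Red moved 0.0 mm.
- **Surroundings:** The before/after difference images showed no movement of the loose things. At hand-in the arm stood clear of everything, with no load on the wrist.
- **One disagreement:** The scene camera put points about 3–5 mm off from the top camera. The top camera fitted the port grid to within 1 mm, so I used its positions, and every tap landed on the cap.

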